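# Set and lock the kitchen slicer

## Task

Set the slicer's slice thickness: turn the black dial on the sloping panel, click by click, until its white pointer rests in the notch at the red dot. Then lock the setting by flipping the red clamp lever over, away from the dial, until it snaps past its centre and lies down. Leave the crockery and the bottle beside the slicer where they stand.

Things in the scene. Friction and masses are not known exactly. Their poses are not given: they have to be found in the camera images.
- dial (a joint): Dial angle, rad; grows clockwise seen looking onto the panel. Spring notches at 0, 0.63, 1.26, 1.89; the red dot's notch is 1.26. It starts in the notch at 0 or 0.63. Leaving a notch takes up to about 0.3 N m; past the crest half-way (0.315, 0.945, 1.575) the spring pulls it into the next; let go anywhere, it falls into a notch. Hard stops at -0.15 and 2.04.
- dial_grip (a point): Grip point of the black thickness dial: on its turning axis, 12 mm below the top of its grip bar (76 mm long, 16 thick, 40 tall, on a disc of 84 mm diameter whose face is 28 mm below this point). Turns with the dial: z = turning axis, out of the panel, 30 degrees from vertical, leaning to the slicer's -x; x = along the bar to its white pointer end; y = across the bar.
- dial_pointer (a point): End of the dial's grip bar that carries the white pointer line, 38 mm from the turning axis, same height and axes as dial_grip.
- red_mark (a point): Centre of the red dot (18 mm across) on the sloping panel, 56 mm from the dial's axis; small white dots mark the other three notches. Fixed to the slicer. z axis straight out of the panel, x axis up the slope.
- lever (a joint): Clamp lever's angle, rad: 0 = open, nearly upright (leaning 0.10 from vertical to the dial side); 1.45 = clamped, lying 13 degrees above level, pointing away from the dial. It turns about a level axle along the slicer's x, from its +y side over to -y. A spring resists (up to 0.4 N m) until 0.85; past that it snaps down by itself to its stop at 1.45.
- lever_pivot (a point): Centre of the clamp lever's axle, 85 mm above the table. Turns with the lever: x axis = the axle (the slicer's x), z axis = along the lever to its tip, y axis = square to the lever, out of the face to be pushed (push towards -y).
- lever_tip (a point): End of the clamp lever's red handle, 118 mm from the axle. The handle is the last 72 mm, 26 mm wide along the axle and 14 mm thick. Same axes as lever_pivot.
- slicer: Slicer fixed to the counter. Origin on the table, z up, front faces -x. Its base: x -110 to 170, y -185 to 185 mm, 20 high. White wedge with the dial panel: x -100 to 50, y 25 to 175 mm, rising from 30 (front) to 117 mm (back). Slicing deck with a white food pusher: x 65 to 165 mm, up to 117 high. Lever's block at x 30, y -85 mm, its steel cheeks 103 mm high.
- bowl: Loose blue bowl, 116 mm across, 55 mm high, beside the slicer; origin at the centre of its foot. Leave it.
- bottle: Loose yellow squeeze bottle with red cap, 56 mm across, 160 mm tall, beside the slicer; origin at the centre of its foot. Leave it.
- dishes: Loose stack of small white dishes in one piece, 108 mm across, 34 mm high, beside the slicer; origin at the centre of its foot. Leave it.

How it is judged:
On the way, in this order (a step that is already met when the one before it is completed fails the run):
1. the dial rests in the notch at the red dot, let go, while the lever is still open (value of joint dial between 1.16 and 1.36 rad and value of joint lever below 0.8 rad and contact force between the fingers and dial below 0.2 N), for 0.2 s.
2. the clamp lever has snapped past its centre and lies clamped (value of joint lever above 1.38 rad), for 0.2 s.
At the end, for the whole second after the job is handed in: The dial rests in the notch at the red dot (1.26 +- 0.1 rad), the clamp lever lies clamped (beyond 1.38 rad), and bowl, bottle and dishes stand within 30 mm of where they were (value of joint dial between 1.16 and 1.36 rad and value of joint lever above 1.38 rad and distance of each of bowl, bottle, dishes from where it was at the start of the episode below 0.03 m); the robot touches nothing.
It fails at once if the bowl, the bottle or the stack of dishes is pushed away (more than 30 mm) or tipped (distance of any of bowl, bottle, dishes from where it was at the start of the episode above 0.03 m or angle between any of bowl, bottle, dishes's own z axis and vertical above 0.5 rad).
It also fails if it takes over 54 s, if anything falls off the work surface, if the arm or the gripper's body presses on something with over 40 N, if the wrist force passes 120 N, or if a joint passes its speed limit or range.

## Robot

A 7-joint arm with a two-finger parallel gripper is mounted at the origin on the work surface. World frame = base frame: x ahead of the robot, y to its left, z up, the work surface at z = 0. Lengths are in m, angles in rad, forces in N, time in s.
With the tool pointing down it reaches from about 0.35 to 0.9 m from the base axis. Payload 7.2 kg.
Tool frame: the origin (TCP) lies midway between the tips of the shut fingers; the grasp point (between the pads) lies 19 mm behind it; z points along the fingers, y is the direction in which the jaws open and shut (so a half turn about z gives the same grasp; the last joint's range is limited). The gripper opens to 88 mm and grips with 3 to 60 N. Pads are 20 mm wide; open, the fingers measure 115 mm over their backs; the gripper's body (75 mm by 178 mm) begins 61 mm behind the grasp point.
Start: joints at [1.225, 0.411, -0.013, 1.596, 0.006, 1.134, -0.082], TCP at [0.171, -0.601, 0.223] pointing down, gripper open.
Joint ranges: [-2.95, 2.95], [-0.29, 1.99], [-1.47, 1.44], [0.14, 2.54], [-1.03, 4.17], [0.13, 1.85], [-2.86, 2.86]. Speed limits (rad/s): [2.39, 2.39, 3.01, 3.01, 3.14, 3.14, 3.14].

## Interface

Orientations are given as a rotation vector (axis times angle).
In Python, from rig import observe, optics, job gives the robot as it stands.
- The arm moves only by the tool jog_arm, never from a script. Its argument "series" is a list of rows, each a list of 3 entries, a list of its own where there are three numbers: the shift along the tool's x, y, z in cm, then the turn about the tool's z in degrees, then the gripper's target within -1 to 1 (shut at 1, half-way at 0, fully open at -1). A call has 1 to 20 rows; each row shifts and turns the pose as measured when the row begins, along the tool's axes as they then stand; what a row does not reach is not made up. A row lasts 1/12 s, in which the tool goes at most 41.7 mm and 7.16 degrees, less where a joint would pass 70% of its speed; a pose out of reach is approached as far as the arm can. A call is refused whole if a number of a shift passes 4.17 or a number of a turn 7.16, either way. A call with a gripper value outside its range is refused whole. The fingers move at their own pace and stop on an object; "force" is the grip in N (left out, the last holds). Time passes only in rows, so rows that do not move let the fingers close. It gives the time, the measured TCP pose, the force and the opening at its end, in the units of the state.
- observe(): the state, without advancing time (a new reading comes with each control period).
- optics.read_camera(name): name is "scene" or "top"; returns the picture (480x640x3 uint8, red, green, blue); there is no depth.
- optics.get_calibration(name): a dict with "fx", "fy", "cx", "cy" (pixels), "rvec" (rotation vector, rad) and "tvec" (3), from world to camera coordinates, as OpenCV has them. Camera axes: x right, y down, z forward; pixel columns grow to the right and rows downward; lengths in m; the calibration is good to about 2 mm. A picture is of the moment at which its call begins. get_calibration takes no time and is no camera call.
- job.close_job(): hands the job in, once; it reports no verdict.
The state is a dict: "t": time; "joints": joint angles; "qd": joint speeds; "joint_torque": joint torques, N m; "position": TCP position; "orientation": TCP orientation; "contact_force": force on the tool from outside, world axes, zero at the start; "moment": the same for the moment, N m; "grip_width": opening from 0.0 (shut) to 1.0 (fully open).
Only numpy, scipy, OpenCV 4.12 (cv2) and the standard library are available. Lean on these libraries where they do the work, as an engineer would, in place of code of your own. Each camera call takes 0.05 s, during which the arm holds its last target. There are 200 camera calls.

## Working session

There is one attempt and no reset: what is moved stays moved. The work goes in short steps, Python scripts to look and compute and a tool call to move; the robot and the scene stay as the last step left them, time stands still between calls to the robot, and variables do not carry over. Pictures are saved under pics/ and viewed, about 8 in all and at most 12, crops included, and the job is handed in when it is done.

Besides the shell and the picture viewer there is one more tool, called after ">>>" as a command line: name --argument value ..., lists and objects as JSON in quotes. jog_arm: Moves the arm, as the interface text tells. Its arguments: {"type":"object","properties":{"series":{"type":"array"},"force":{"type":"number"}},"required":["series"]}

```bash
mkdir -p pics; ls; python3 - <<'E'
from rig import observe, optics
import cv2
s=observe();print(s)
for n in("scene","top"):
    im=optics.read_camera(n);cv2.imwrite(f"pics/{n}0.png",im[:,:,::-1]);print(n,optics.get_calibration(n))
E
```

```text
pics
{'t': 0.0, 'joints': array([ 1.22483468,  0.4119023 , -0.01273467,  1.59705605,  0.00560014,
        1.13429258, -0.08219049]), 'qd': array([ 0.00014522, -0.00041316,  0.00087538, -0.00017394, -0.00034195,
       -0.00013842,  0.00069906]), 'joint_torque': array([ 5.32852864e-04, -5.87956774e+01,  6.42718077e-01, -2.91075647e+01,
       -5.35743451e-02,  1.83191017e-02,  1.42196150e-04]), 'position': array([ 0.17120779, -0.6005579 ,  0.22180255]), 'orientation': array([-3.10975840e+00, -4.34771366e-01,  5.17172679e-04]), 'contact_force': array([0.0884591 , 0.50764074, 0.12185375]), 'moment': array([-0.07322208,  0.00879862,  0.03763225]), 'grip_width': 0.9971340340509984}
scene {'fx': 565.7312307330684, 'fy': 565.7312307330684, 'cx': 308.44189659272666, 'cy': 237.12859011882267, 'rvec': array([ 1.47929057,  2.35460892, -0.64367764]), 'tvec': array([ 0.22178456, -0.37122756,  1.5415299 ])}
top {'fx': 487.47264045803706, 'fy': 487.47264045803706, 'cx': 322.42898124135894, 'cy': 244.61450316352247, 'rvec': array([ 2.15322554, -2.11074927,  0.1992791 ]), 'tvec': array([0.03777796, 0.58537169, 0.98820788])}
```

View pics/scene0.png

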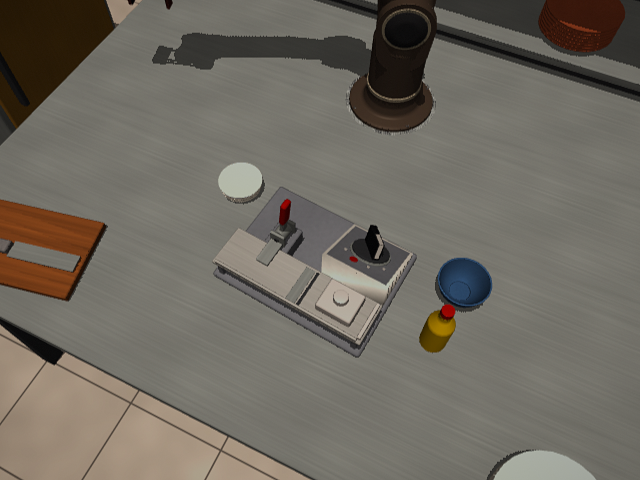

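View pics/top0.png

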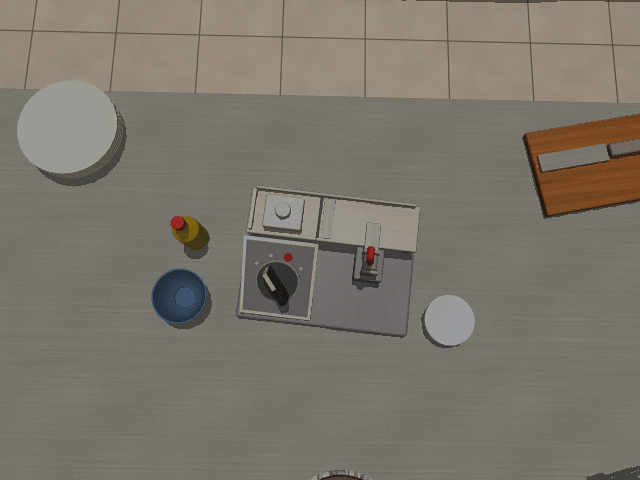

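The scene view shows the slicer with its red lever (285,210) and dial (375,243). In the top view the dial is at (276,284), the red dot at (288,257), the lever at (370,256), the bowl at (180,296), the bottle at (186,230) and the dishes at (449,320). Next I'll zoom in.

```bash
cat > h.py <<'E'
import numpy as np,cv2
from rig import observe,optics
from scipy.spatial.transform import Rotation as R
def cal(n):
    c=optics.get_calibration(n);K=np.array([[c['fx'],0,c['cx']],[0,c['fy'],c['cy']],[0,0,1]])
    return K,cv2.Rodrigues(c['rvec'])[0],c['tvec']
def ray(n,p):
    K,r,t=cal(n);return -r.T@t,r.T@np.linalg.inv(K)@np.array([*p,1.])
def onz(n,p,z):
    o,d=ray(n,p);return o+d*(z-o[2])/d[2]
def tri(p1,p2): # scene,top
    P=[]
    for n in("scene","top"):
        K,r,t=cal(n);P.append(K@np.c_[r,t])
    X=cv2.triangulatePoints(P[0],P[1],np.array(p1,float),np.array(p2,float))[:,0];return X[:3]/X[3]
def proj(n,X):
    K,r,t=cal(n);q=K@(r@np.array(X)+t);return q[:2]/q[2]
def reds(n,im):
    h=cv2.cvtColor(im,cv2.COLOR_RGB2HSV);m=(((h[...,0]<6)|(h[...,0]>174))&(h[...,1]>150)&(h[...,2]>70)).astype(np.uint8)
    k,l,st,c=cv2.connectedComponentsWithStats(m);return [(st[i,4],c[i].round(1),st[i,:4]) for i in range(1,k) if 15<st[i,4]<1500]
E
python3 - <<'E'
from h import *
a=cv2.imread("pics/top0.png");b=cv2.imread("pics/scene0.png")
A=cv2.resize(a[180:345,225:425],None,fx=4,fy=3.6,interpolation=cv2.INTER_CUBIC)
A=cv2.resize(a[180:330,225:425],None,fx=4,fy=4,interpolation=cv2.INTER_CUBIC);cv2.imwrite("pics/tz.png",A)
B=cv2.resize(b[185:335,220:420],None,fx=4,fy=4,interpolation=cv2.INTER_CUBIC);cv2.imwrite("pics/sz.png",B)
for n,i in(("top",a),("scene",b)):
    for r in reds(n,i[:,:,::-1].copy()):print(n,r)
for p in((237,318),(406,336),(420,206),(254,187)):print(p,onz("top",p,.02).round(3))
E
```

```text
top (np.int32(135), array([177., 222.]), array([171, 216,  13,  13], dtype=int32))
top (np.int32(86), array([370.3, 252.8]), array([367, 247,   8,  13], dtype=int32))
top (np.int32(53), array([287.6, 256.8]), array([284, 253,   8,   9], dtype=int32))
scene (np.int32(68), array([285. , 204.1]), array([280, 199,  11,  11], dtype=int32))
scene (np.int32(32), array([353.3, 259. ]), array([350, 257,   8,   5], dtype=int32))
scene (np.int32(145), array([447.9, 310.3]), array([441, 304,  14,  14], dtype=int32))
(237, 318) [0.427 0.229 0.02 ]
(406, 336) [ 0.396 -0.133  0.02 ]
(420, 206) [ 0.683 -0.167  0.02 ]
(254, 187) [0.718 0.205 0.02 ]
```

View pics/tz.png

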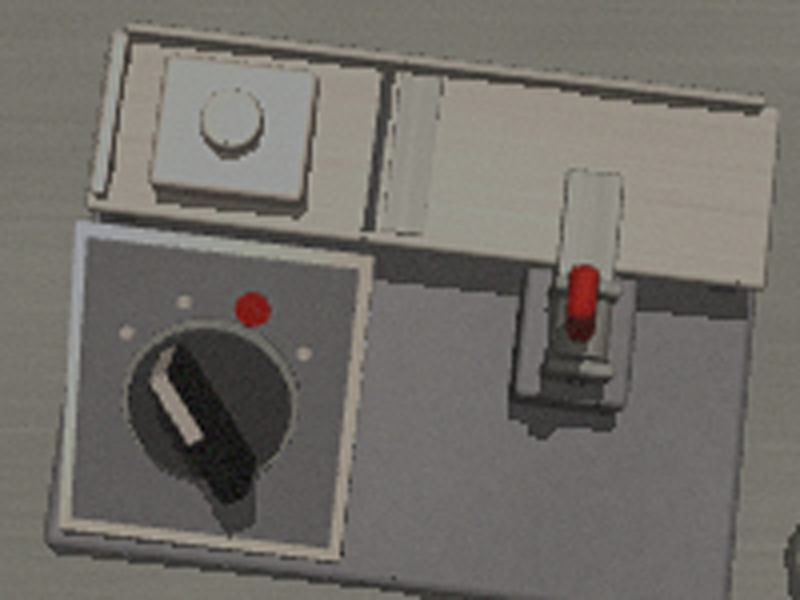

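View pics/sz.png

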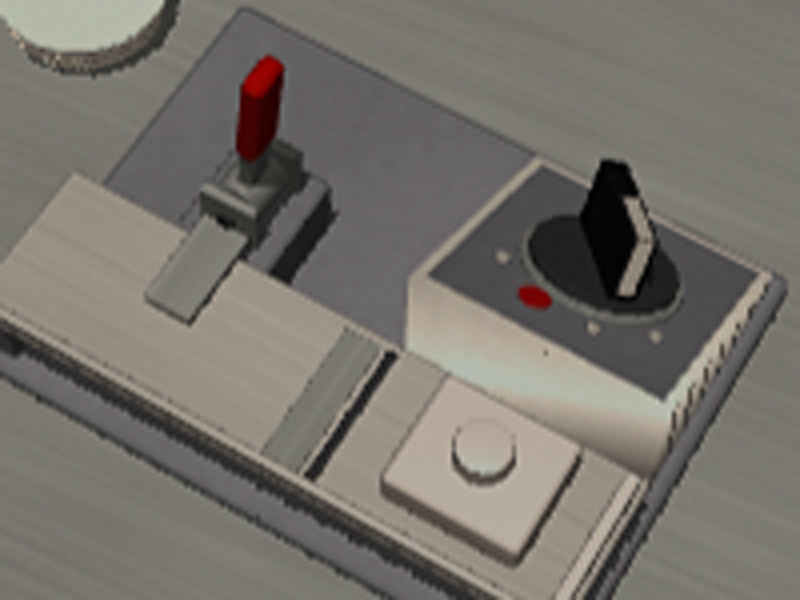

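The zoomed views show the red dot at about 1 o'clock on the panel, with white dots at about 10:30, 11:30 and 2 o'clock. The bar's white pointer end faces up and left. I'll compute the frame next.

```bash
cat >> h.py <<'E'
yaw=-.0854; 
def frame(o,yaw):
    Rz=R.from_euler('z',yaw).as_matrix();return lambda p:np.array([o[0],o[1],0])+Rz@np.array(p)
E
python3 - <<'E'
from h import *
T=lambda x,y:(225+x/4-.375,180+y/4-.375)
S=lambda x,y:(220+x/4-.375,185+y/4-.375)
pts=dict(red=((353.3,259),(287.6,256.8)),dot1=(S(656,337),T(127,333)),dot2=(S(593,328),T(184,302)),dot4=(S(503,257),T(304,354)),
 disc=(S(603,264),T(212,408)),
 pFL=(S(768,275),T(62,528)),pFR=(S(540,160),T(338,557)),pBR=(S(412,278),T(371,258)),pBL=(S(664,398),T(80,226)))
X={}
for k,(a,b) in pts.items():
    x=X[k]=tri(a,b);print(k,x.round(4),'reproj',(proj("scene",x)-a).round(1),(proj("top",x)-b).round(1))
# level-edge yaw & panel normal
P=np.array([X[k] for k in pts if k!='disc']);c=P.mean(0);n=np.linalg.svd(P-c)[2][2];n*=np.sign(n[2]);print('normal',n.round(3),'tilt',np.degrees(np.arccos(n[2])).round(1),'yaw',np.degrees(np.arctan2(-n[1],-n[0])).round(1))
for e in(('pFL','pFR'),('pBL','pBR')):
    d=X[e[0]]-X[e[1]];print('edge',np.linalg.norm(d).round(4),np.degrees(np.arctan2(-d[0],d[1])).round(2))
for e in(('pBL','pFL'),('pBR','pFR')):
    d=X[e[0]]-X[e[1]];print('slope edge',np.linalg.norm(d).round(4),np.degrees(np.arctan2(d[1],d[0])).round(2))
E
```

```text
red [0.5488 0.1198 0.1033] reproj [-0.1 -0. ] [-0.1  0. ]
dot1 [0.5367 0.1838 0.0917] reproj [-0.2 -0. ] [-0.2  0.1]
dot2 [0.5517 0.154  0.1026] reproj [-0. -0.] [-0.  0.]
dot4 [0.5277 0.0934 0.0922] reproj [-0.1 -0. ] [-0.1  0. ]
disc [0.5007 0.1406 0.0779] reproj [-0.2 -0. ] [-0.3  0.1]
pFL [0.4403 0.2209 0.0309] reproj [0.1 0. ] [ 0.1 -0. ]
pFR [0.4274 0.0756 0.0325] reproj [-0.4 -0.1] [-0.6  0.2]
pBR [0.5733 0.0605 0.1176] reproj [-0.2 -0. ] [-0.3  0.1]
pBL [0.5851 0.2038 0.1268] reproj [0.2 0. ] [ 0.3 -0.1]
normal [-0.525  0.029  0.851] tilt 31.7 yaw -3.2
edge 0.1459 -5.06
edge 0.1441 -4.69
slope edge 0.1745 -6.75
slope edge 0.1696 -5.93
```

```bash
cat >> h.py <<'E'
yaw=-.0865;O=(.5215,.0385)
W=frame(O,yaw);RS=R.from_euler('z',yaw).as_matrix()
N=RS@np.array([-.5,0,.866]);U=RS@np.array([.866,0,.5]);L=RS@np.array([0,1.,0]) # normal, upslope, left
E
python3 - <<'E'
from h import *
from scipy.optimize import least_squares
T=lambda x,y:(225+x/4-.375,180+y/4-.375)
S=lambda x,y:(220+x/4-.375,185+y/4-.375)
dots={0:(S(656,337),T(127,333)),.63:(S(593,328),T(184,302)),1.26:((353.3,259),(287.6,256.8)),1.89:(S(503,257),T(304,354))}
C0=W([-.025,.1,.0735])
uv=[];
for k,(a,b) in dots.items():
    x=tri(a,b)-C0;uv.append([x@U,-x@L]);print(k,'up,right',np.round(uv[-1],4),'h',round(x@N,4),'ang',np.arctan2(uv[-1][1],uv[-1][0]).round(3))
th=np.array(list(dots));uv=np.array(uv)
f=lambda p:(uv-p[:2]-.056*np.c_[np.cos(th+p[2]),np.sin(th+p[2])]).ravel()
r=least_squares(f,[0,0,-.9]);print('axis offset up,right',r.x.round(4),'resid',np.abs(r.fun).max().round(4))
C=C0+r.x[0]*U-r.x[1]*L;print('axis at panel',C.round(4))
for t in(0,.63):
    a=t+r.x[2];d=np.cos(a)*U-np.sin(a)*L
    for h in(.008,.048):
        for s in(.038,-.038):
            p=C+N*h+d*s;q=proj("top",p);w=proj("scene",p)
            print(t,h,s,p.round(3),'topcrop',((q-[225,180])*4).round(),'scenecrop',((w-[220,185])*4).round())
print('lever pivot',W([.03,-.085,.085]).round(4),'tip pred',(W([.03,-.085+.118*np.sin(.1),.085+.118*np.cos(.1)])).round(3),'tip tri',tri(S(266,66),T(583,272)).round(3))
for n,p,z in(('bowl',(180,296),.055),('bottle',(177,222),.16),('dishes',(449,320),.034)):print(n,onz('top',p,z).round(3))
E
```

```text
0 up,right [ 0.033  -0.0461] h 0.002 ang -0.95
0.63 up,right [ 0.0536 -0.0176] h 0.0027 ang -0.318
1.26 up,right [0.054  0.0167] h 0.0033 ang 0.299
1.89 up,right [0.0323 0.0448] h 0.003 ang 0.947
axis offset up,right [ 2.000e-04 -8.000e-04 -9.398e-01] resid 0.0007
axis at panel [0.5055 0.1411 0.0736]
0 0.008 0.038 [0.523 0.17  0.092] topcrop [150. 358.] scenecrop [639. 305.]
0 0.008 -0.038 [0.479 0.113 0.069] topcrop [264. 451.] scenecrop [566. 220.]
0 0.048 0.038 [0.504 0.172 0.126] topcrop [137. 390.] scenecrop [664. 244.]
0 0.048 -0.038 [0.46  0.114 0.104] topcrop [255. 485.] scenecrop [589. 160.]
0.63 0.008 0.038 [0.534 0.15  0.099] topcrop [189. 337.] scenecrop [597. 300.]
0.63 0.008 -0.038 [0.469 0.133 0.062] topcrop [225. 471.] scenecrop [606. 226.]
0.63 0.048 0.038 [0.514 0.152 0.133] topcrop [178. 368.] scenecrop [622. 238.]
0.63 0.048 -0.038 [0.449 0.134 0.097] topcrop [215. 506.] scenecrop [630. 166.]
lever pivot [ 0.544  -0.0488  0.085 ] tip pred [ 0.545 -0.037  0.202] tip tri [ 0.55  -0.033  0.22 ]
bowl [0.469 0.344 0.055]
bottle [0.603 0.33  0.16 ]
dishes [ 0.431 -0.222  0.034]
```

Axis, dots and lever agree with the given sizes (residual under 1 mm). The pointer, though, looks about half-way between the first two notches, so it may still be settling. I'll lift, align the tool with the slicer's axes, close the fingers, and look again.

>>> jog_arm --series '[[[0,0,-2],7,1],[[0,0,-2],7,1],[[0,0,-2],6.9,1],[[0,0,-2],0,1],[[0,0,0],0,1],[[0,0,0],0,1]]' --force 30

```text
t: 0.6
position: [0.1704, -0.5985, 0.3003]
orientation: [-3.127, 0.162, 0.006]
contact_force: [0.2, -0.0, -1.1]
grip_width: 0.584
```

```bash
python3 - <<'E'
from h import *
a=optics.read_camera("top")[:,:,::-1];b=optics.read_camera("scene")[:,:,::-1]
A=cv2.resize(a[245:320,235:315],None,fx=5,fy=5,interpolation=cv2.INTER_CUBIC)
B=cv2.resize(b[215:290,335:415],None,fx=5,fy=5,interpolation=cv2.INTER_CUBIC)
A=A.copy();B=B.copy()
C=np.array([.5055,.1411,.0736])
for t,c in((0,(0,255,0)),(.63,(255,255,0)),(1.26,(0,0,255))):
    a_=t-.94;d=np.cos(a_)*U-np.sin(a_)*L
    for n,I,o in(("top",A,(235,245)),("scene",B,(335,215))):
        q=[tuple(int(v) for v in (proj(n,C+N*h+d*s)-o)*5+2) for h,s in((.008,.038),(.048,.038),(.048,-.038))]
        cv2.polylines(I,[np.array(q)],False,c,1)
cv2.imwrite("pics/d1.png",np.hstack([A,B]))
s=observe();print(s['t'],s['position'],R.from_rotvec(s['orientation']).as_matrix().round(3))
E
```

```text
0.7 [ 0.1703893  -0.59836193  0.29984009] [[ 0.995 -0.103 -0.004]
 [-0.103 -0.995  0.011]
 [-0.005 -0.011 -1.   ]]
```

View pics/d1.png

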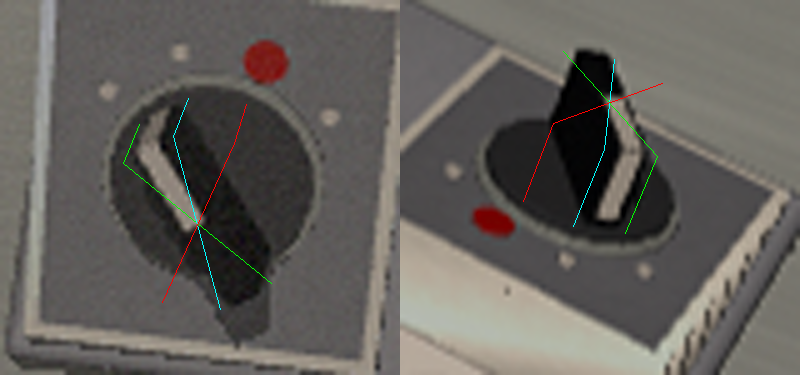

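The view shows the pointer resting mid-way between dots 1 and 2 (white line from about (155,115) to (195,225) in the crop). I'll test the notches by clicking. First I move beside the dial.

>>> jog_arm --series '[[[2.8,-3,0],0,1],[[2.8,-3,0],0,1],[[2.8,-3,0],0,1],[[2.8,-3,0],0,1],[[2.8,-3,0],0,1],[[2.8,-3,0],0,1],[[2.8,-3,0],0,1],[[0.55,-4,0],0,1],[[0.55,-4,0],0,1],[[0.55,-4,0],0,1],[[0.55,-4,0],0,1],[[0.55,-4,0],0,1],[[0.55,-4,0],0,1],[[0.55,-4,0],0,1],[[0.55,-4,0],0,1],[[0.55,-4,0],0,1],[[0.55,-4,0],0,1],[[0.55,-4,0],0,1],[[0.55,-4,0],0,1],[[0.5,-4,0],0,1]]'

```text
t: 2.37
position: [0.5063, 0.1165, 0.2829]
orientation: [-3.113, 0.172, 0.058]
contact_force: [1.0, -0.9, 0.0]
grip_width: 0.002
```

```bash
cat >> h.py <<'E'
def to(p):
    s=observe();M=R.from_rotvec(s['orientation']).as_matrix();w=W(p)
    print('t',s['t'],'slicer',(RS.T@(s['position']-[*O,0])).round(4),'delta tool cm',(M.T@(w-s['position'])*100).round(2),'turn',np.degrees(np.arctan2(M[1,0],M[0,0])-yaw).round(2),'F',(RS.T@s['contact_force']).round(1),'w',s['grip_width'])
E
python3 -c "
from h import *
to([-.0125,.16,.106])"
```

```text
t 2.3667 slicer [-0.0219  0.0764  0.2829] delta tool cm [ 1.42 -8.01 17.82] turn -1.33 F [ 1.1 -0.8  0. ] w 0.0017299619462977439
```

>>> jog_arm --series '[[[0.5,-3,0],0,1],[[0.5,-3,0],0,1],[[0.3,-2,1],0,1],[[0,0,3],0,1],[[0,0,3],0,1],[[0,0,3],0,1],[[0,0,2],0,1],[[0,0,0],0,1]]'

```text
t: 3.03
position: [0.5174, 0.2157, 0.1513]
orientation: [-3.109, 0.136, 0.075]
contact_force: [-0.6, -0.3, -0.5]
grip_width: 0.001
```

```bash
python3 -c "
from h import *
to([-.0125,.16,.106]); print(R.from_rotvec(observe()['orientation']).as_matrix().round(3))"
```

```text
t 3.0333 slicer [-0.0194  0.1761  0.1513] delta tool cm [0.91 1.73 4.45] turn -0.03 F [-0.6 -0.4 -0.5] w 0.0012299266528989683
[[ 0.995 -0.088 -0.047]
 [-0.087 -0.996  0.03 ]
 [-0.049 -0.026 -0.998]]
```

>>> jog_arm --series '[[[0.5,0.5,2],0,1],[[0.4,0,2],0,1],[[0,0,0.5],0,1],[[0,0,0],0,1]]'

```text
t: 3.37
position: [0.5224, 0.2107, 0.1036]
orientation: [-3.11, 0.133, 0.082]
contact_force: [0.8, 0.2, -0.0]
grip_width: 0.009
```

```bash
python3 -c "
from h import *
to([-.0125,.16,.106]); print(R.from_rotvec(observe()['orientation']).as_matrix().round(3)[:,2])"
```

```text
t 3.3667 slicer [-0.014   0.1717  0.1036] delta tool cm [ 0.13  1.16 -0.27] turn 0.1 F [ 0.8  0.3 -0. ] w 0.00884200511252217
[-0.051  0.03  -0.998]
```

>>> jog_arm --series '[[[0,1,-0.2],0,1],[[0,1,0],0,1],[[0,0.6,0],0,1],[[0,0.5,0],0,1],[[0,0.5,0],0,1]]'

```text
t: 3.78
position: [0.5218, 0.174, 0.1102]
orientation: [-3.106, 0.131, 0.07]
contact_force: [5.0, 5.1, 2.1]
grip_width: 0.002
```

```bash
cat >> h.py <<'E'
def look(name):
    a=optics.read_camera("top")[:,:,::-1];b=optics.read_camera("scene")[:,:,::-1]
    A=cv2.resize(a[245:320,235:315],None,fx=5,fy=5,interpolation=cv2.INTER_CUBIC)
    B=cv2.resize(b[215:290,335:415],None,fx=5,fy=5,interpolation=cv2.INTER_CUBIC)
    C=np.array([.5055,.1411,.0736])
    for t,c in((.63,(255,255,0)),(1.26,(0,0,255)),(1.89,(255,0,255))):
        a_=t-.94;d=np.cos(a_)*U-np.sin(a_)*L
        for n,I,o in(("top",A,(235,245)),("scene",B,(335,215))):
            q=[tuple(int(v) for v in (proj(n,C+N*h+d*s)-o)*5+2) for h,s in((.008,.038),(.048,.038),(.048,-.038))]
            cv2.polylines(I,[np.array(q)],False,c,1)
    cv2.imwrite(f"pics/{name}.png",np.hstack([A,B]))
E
python3 -c "
from h import *
to([-.0125,.125,.106])
look('d2')"
```

```text
t 3.7833 slicer [-0.0114  0.135   0.1102] delta tool cm [-0.09  1.01  0.39] turn 0.18 F [4.5 5.5 2.1] w 0.0015434689052020517
```

View pics/d2.png

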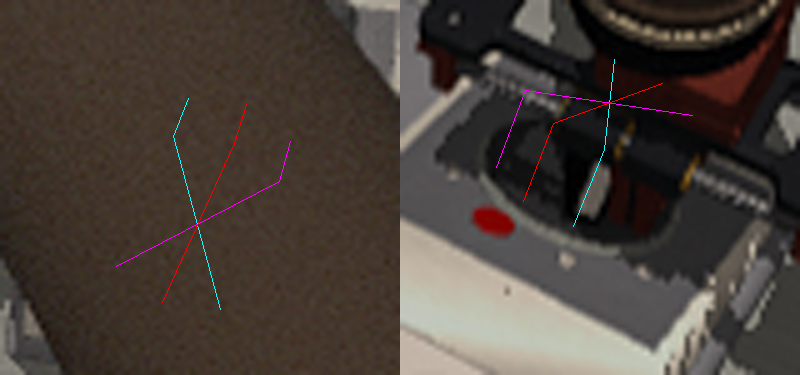

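The scene crop shows the finger against the bar, with the pointer at about (595,195). A force of about 7 N already opposes it, so the spring is resisting. I'll triangulate the white line's points from the earlier pictures to check the bar's start angle.

```bash
python3 - <<'E'
from h import *
C=np.array([.5055,.1411,.0736])
T=lambda x,y:(235+(x-2)/5,245+(y-2)/5)
S=lambda x,y:(335+(x-402)/5,215+(y-2)/5)
for k,s,t in(('bot',(606,220),(162,110)),('top',(633,150),(147,152)),('mid',(611,103),(193,226))):
    a,b=S(*s),T(*t);x=tri(a,b);v=x-C
    print(k,'rep',(proj("scene",x)-a).round(1),'up,right,h',(v@U).round(4),(-v@L).round(4),(v@N).round(4),'ang',np.arctan2(-v@L,v@U).round(3))
to([-.0125,.125,.106])
E
```

```text
bot rep [-0.3 -0. ] up,right,h 0.0327 -0.0218 0.0156 ang -0.588
top rep [0. 0.] up,right,h 0.0293 -0.0214 0.0497 ang -0.631
mid rep [0.3 0. ] up,right,h -0.0005 -0.001 0.0483 ang -2.065
t 3.8833 slicer [-0.0118  0.1334  0.1098] delta tool cm [-0.05  0.85  0.36] turn 0.11 F [-0.9  0.   0.3] w 0.007356902710783584
```

>>> jog_arm --series '[[[0,-1,0],0,1],[[0,-1,0],0,1],[[0,0,0],0,1]]'

```text
t: 4.13
position: [0.523, 0.1929, 0.1111]
orientation: [-3.109, 0.136, 0.073]
contact_force: [-0.2, 0.3, 0.2]
grip_width: 0.004
```

```bash
python3 -c "
from h import *
to([-.0125,.125,.106])
look('d3')"
```

```text
t 4.1333 slicer [-0.0119  0.1539  0.1111] delta tool cm [-0.04  2.91  0.44] turn -0.01 F [-0.2  0.3  0.2] w 0.004403040501735456
```

View pics/d3.png

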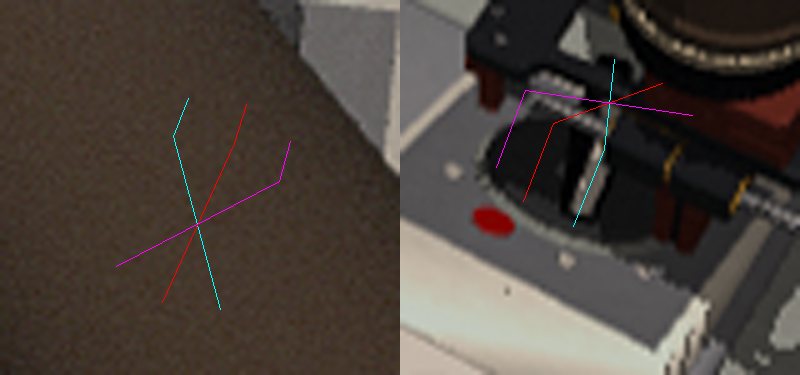

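The scene crop now shows the pointer on the 0.63 line (end near (605,150), foot near (585,212)). The dial has settled at 0.63, so it must have been hung at the crest at the start. One more click is needed. I'll push nearer the pointer end.

>>> jog_arm --series '[[[0.5,0.5,0.5],0,1],[[0,0.8,0],0,1],[[0,0.6,0],0,1],[[0,0.4,0],0,1],[[0,0.4,0],0,1]]'

```text
t: 4.65
position: [0.5254, 0.1664, 0.1039]
orientation: [-3.104, 0.131, 0.073]
contact_force: [2.1, 19.9, -3.0]
grip_width: 0.004
```

```bash
python3 -c "
from h import *
to([-.007,.118,.106])"
```

```text
t 4.65 slicer [-0.0072  0.1278  0.1039] delta tool cm [ 0.    0.97 -0.24] turn 0.15 F [ 0.4 20.  -3. ] w 0.0037598507369572456
```

>>> jog_arm --series '[[[0,0.3,0],0,1],[[0,0.3,0],0,1]]'

```text
t: 4.82
position: [0.5262, 0.1646, 0.1047]
orientation: [-3.096, 0.129, 0.067]
contact_force: [2.0, 6.4, -2.0]
grip_width: 0.006
```

```bash
python3 -c "
from h import *
to([-.007,.118,.106])"
```

```text
t 4.8167 slicer [-0.0062  0.126   0.1047] delta tool cm [-0.09  0.8  -0.16] turn 0.23 F [ 1.5  6.6 -2. ] w 0.005699750426417286
```

>>> jog_arm --series '[[[0,0.4,0],0,1],[[0,0.4,0],0,1],[[0,0.3,0],0,1]]'

```text
t: 5.07
position: [0.5276, 0.157, 0.1059]
orientation: [-3.088, 0.127, 0.057]
contact_force: [0.5, 1.8, -0.3]
grip_width: 0.005
```

```bash
python3 -c "
from h import *
to([-.007,.118,.106])"
```

```text
t 5.0667 slicer [-0.0041  0.1186  0.1059] delta tool cm [-0.29  0.06 -0.  ] turn 0.3 F [ 0.4  1.9 -0.3] w 0.0045081432797700475
```

```bash
python3 -c "
from h import *
look('d4');to([-.007,.118,.106])"
```

```text
t 5.1667 slicer [-0.0046  0.1171  0.1054] delta tool cm [-0.25 -0.1  -0.04] turn 0.24 F [-0.5  0.6 -0.1] w 0.005844851304012325
```

View pics/d4.png

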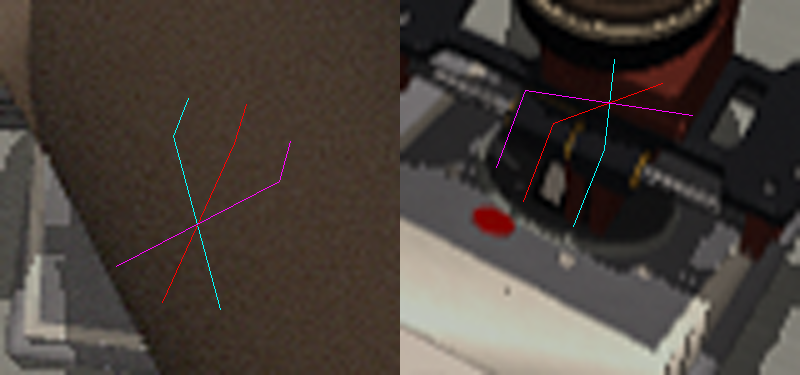

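The pointer foot is at about (550,200), between the 0.63 and 1.26 lines, so it is just past the crest. I'll push a little further.

>>> jog_arm --series '[[[-0.2,0.3,0],0,1],[[0,0.3,0],0,1],[[0,0,0],0,1]]'

```text
t: 5.42
position: [0.5237, 0.1487, 0.1049]
orientation: [-3.09, 0.13, 0.061]
contact_force: [0.3, 2.9, -0.4]
grip_width: 0.005
```

```bash
cat >> h.py <<'E'
def ptr(name):
    b=optics.read_camera("scene")[215:290,335:415].astype(int)
    cv2.imwrite(f"pics/{name}.png",cv2.resize(b[:,:,::-1].astype(np.uint8),None,fx=8,fy=8,interpolation=cv2.INTER_CUBIC))
    m=(b.min(2)>110)&(np.ptp(b,axis=2)<45)
    m[:26]=0;m[46:]=0;m[:,:18]=0;m[:,47:]=0
    k,l,st,c=cv2.connectedComponentsWithStats(m.astype(np.uint8))
    C=np.array([.5055,.1411,.0736])
    for t in(.63,.945,1.26):
        a=t-.94;d=np.cos(a)*U-np.sin(a)*L;print(t,[(proj("scene",C+N*h+d*.038)-[335,215]).round(1) for h in(.0156,.03)])
    print([(int(st[i,4]),c[i].round(1),st[i,:4]) for i in range(1,k) if st[i,4]>3])
E
python3 -c "
from h import *
to([-.007,.118,.106]);ptr('p1')"
```

```text
t 5.4167 slicer [-0.0073  0.11    0.1049] delta tool cm [ 0.03 -0.81 -0.07] turn 0.18 F [ 0.1  2.9 -0.4] w 0.005468724084379547
0.63 [array([35.5, 42.1]), array([37.7, 36.5])]
0.945 [array([30.2, 39.9]), array([32.3, 34.3])]
1.26 [array([25.5, 37. ]), array([27.6, 31.4])]
[]
```

>>> jog_arm --series '[[[0,-1,0],0,1],[[0,-1,0],0,1],[[0,-1,0],0,1],[[0,0,-2.5],0,1],[[0,0,-3.5],0,1],[[0,0,-3.5],0,1],[[0,0,-3.5],0,1],[[-1,0,-3],0,1],[[-2,0,0],0,1],[[-2,1,0],0,1]]'

```text
t: 6.3
position: [0.4809, 0.175, 0.2731]
orientation: [-3.093, 0.119, 0.074]
contact_force: [-0.7, -0.3, -0.2]
grip_width: 0.004
```

```bash
python3 -c "
from h import *
to([.03,-.02,.27]);look('d5')"
```

```text
t 6.3 slicer [-0.0522  0.1325  0.2731] delta tool cm [ 8.07 15.31 -0.76] turn 0.6 F [-0.7 -0.3 -0.2] w 0.0037088846077713536
```

View pics/d5.png

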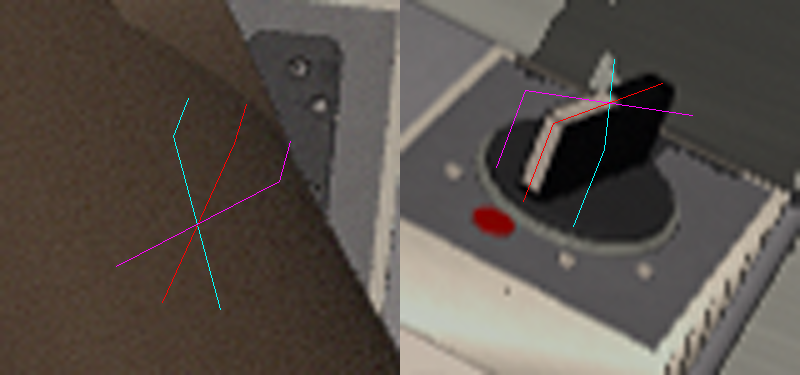

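The scene crop shows the pointer exactly on the red (1.26) line, aimed at the red dot, with the arm clear. The dial is done, so next is the lever.

>>> jog_arm --series '[[[2,3,0],0,1],[[2,3,0],0,1],[[2,3,0],0,1],[[1.5,3,0],0,1],[[0.5,2.5,0],0,1],[[0,0,0],0,1]]'

```text
t: 6.9
position: [0.5523, 0.0229, 0.2629]
orientation: [-3.098, 0.102, 0.072]
contact_force: [-1.0, -0.8, -2.0]
grip_width: 0.006
```

```bash
python3 -c "
from h import *
to([.03,-.015,.15])"
```

```text
t 6.9 slicer [ 0.032  -0.0128  0.2629] delta tool cm [ 0.33  0.66 11.27] turn 1.22 F [-0.9 -0.9 -2. ] w 0.005609504320334654
```

>>> jog_arm --series '[[[0,0,3],1,1],[[0,0,3],0,1],[[0.2,0,3],0,1],[[0.2,0,2.3],0,1],[[0,0,0],0,1]]'

```text
t: 7.32
position: [0.5552, 0.0291, 0.1456]
orientation: [-3.097, 0.136, 0.068]
contact_force: [-1.8, -0.4, -1.0]
grip_width: 0.005
```

```bash
python3 -c "
from h import *
to([.03,-.04,.15])"
```

```text
t 7.3167 slicer [ 0.0344 -0.0064  0.1456] delta tool cm [-0.46  3.34 -0.55] turn -0.01 F [-1.8 -0.6 -1. ] w 0.005064903414894875
```

>>> jog_arm --series '[[[-0.2,1.5,-0.2],0,1],[[-0.2,1.5,0],0,1],[[0,1,0],0,1],[[0,1,0],0,1],[[0,1,0],0,1],[[0,1,0],0,1],[[0,1,0],0,1],[[0,1,0],0,1]]'

```text
t: 7.98
position: [0.5452, -0.052, 0.1467]
orientation: [-3.09, 0.115, 0.071]
contact_force: [-0.3, 8.2, -1.7]
grip_width: 0.001
```

```bash
python3 -c "
from h import *
to([.03,-.13,.15])"
```

```text
t 7.9833 slicer [ 0.0314 -0.0881  0.1467] delta tool cm [-0.21  4.16 -0.51] turn 0.78 F [-1.   8.2 -1.7] w 0.0013070149896085824
```

>>> jog_arm --series '[[[0,1,-0.1],0,1],[[0,1,-0.1],0,1],[[0,1,-0.1],0,1],[[0,1,0],0,1],[[0,0.5,0],0,1],[[0,0,0],0,1]]'

```text
t: 8.48
position: [0.5423, -0.1034, 0.148]
orientation: [-3.09, 0.118, 0.068]
contact_force: [0.5, 1.1, 0.5]
grip_width: 0.006
```

```bash
python3 -c "
from h import *
to([.03,-.13,.15])"
```

```text
t 8.4833 slicer [ 0.0329 -0.1395  0.148 ] delta tool cm [-0.29 -0.96 -0.14] turn 0.64 F [0.4 1.1 0.5] w 0.006447791240979828
```

Force is gone at y = -0.14, so the lever has probably snapped. I'll retreat up and away, then check both.

>>> jog_arm --series '[[[0,-1,-1],0,1],[[0,0,-3],0,1],[[0,0,-3],0,1],[[0,0,-3],0,1],[[0,0,-3],0,1],[[0,3,0],0,1],[[-1,4,0],0,1],[[-1,4,0],0,1],[[-1,4,0],0,1],[[-1,4,0],0,1],[[-1,4,0],0,1],[[0,4,0],0,1],[[0,0,0],0,1]]'

```text
t: 9.57
position: [0.4824, -0.3611, 0.2858]
orientation: [-3.094, 0.087, 0.054]
contact_force: [-1.5, -0.2, -0.9]
grip_width: 0.005
```

```bash
python3 - <<'E'
from h import *
to([0,0,.3])
a=optics.read_camera("top")[:,:,::-1];b=optics.read_camera("scene")[:,:,::-1]
f=lambda i:cv2.resize(i,None,fx=2,fy=2,interpolation=cv2.INTER_CUBIC)
cv2.imwrite("pics/end.png",np.vstack([f(a[180:330,140:480]),f(b[170:320,210:550])])[:600])
c0=cv2.imread("pics/top0.png");c1=cv2.imread("pics/scene0.png")
def blobs(i,n):
    h=cv2.cvtColor(i,cv2.COLOR_BGR2HSV);o=[]
    for lo,hi in(((100,100,30),(120,255,255)),((18,150,60),(32,255,255))):
        k,l,s,c=cv2.connectedComponentsWithStats(cv2.inRange(h,lo,hi));j=1+s[1:,4].argmax();o.append((int(s[j,4]),c[j].round(1)))
    print(n,o)
blobs(c0,'top0');blobs(a,'top1');blobs(c1,'sc0');blobs(b,'sc1')
E
```

```text
t 9.5667 slicer [-0.0045 -0.4014  0.2858] delta tool cm [  1.65 -40.14   0.31] turn 1.79 F [-1.4 -0.3 -0.9] w 0.0045168110542358345
top0 [(1547, array([180.6, 298.1])), (642, array([190.8, 233.8]))]
top1 [(1495, array([181.3, 298.7])), (642, array([190.9, 233.8]))]
sc0 [(2059, array([464.4, 281.8])), (944, array([436.7, 332.3]))]
sc1 [(2061, array([464.4, 281.8])), (957, array([436.5, 332.2]))]
```

View pics/end.png

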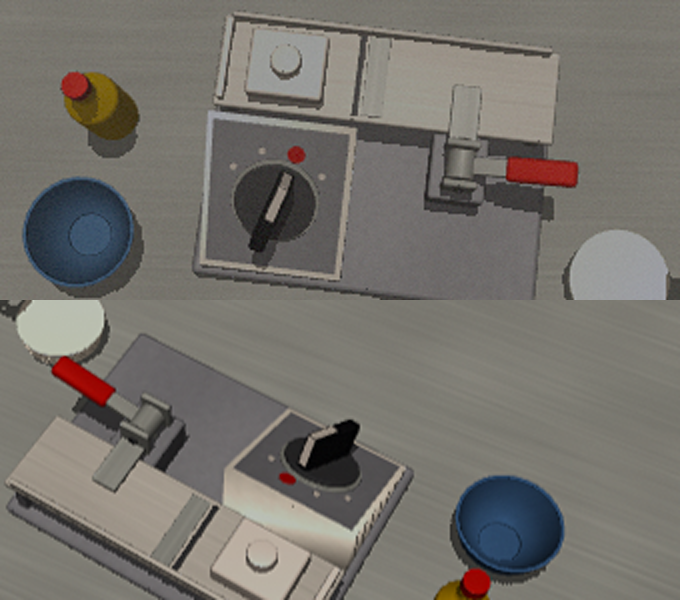

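The picture shows the pointer at the red dot (295,155), and the lever lying away from the dial with its tip at (577,173). The crockery and bottle are where they were.

```bash
python3 - <<'E'
from h import *
S=lambda x,y:(210+x/2,170+(y-300)/2);T=lambda x,y:(140+x/2,180+y/2)
print('tip',(RS.T@(tri(S(60,366),T(577,173))-[*O,0])).round(3),'expected',[.03,round(-.085-.118*np.sin(1.35),3),round(.085+.118*np.cos(1.35),3)])
from rig import job
print(observe()['qd'].round(3));print(job.close_job())
E
```

```text
tip [ 0.028 -0.196  0.111] expected [0.03, np.float64(-0.2), np.float64(0.111)]
[-0.039 -0.014 -0.046  0.023 -0.015 -0.005 -0.01 ]
the job is handed in; nothing more can be done
None
```

I turned the dial to the red-dot notch, then flipped the clamp lever over, using the shut fingers for both. I handed the job in after about 10 s of the 54 s allowed; it reports no verdict.

**Last checks:**
- **Dial:** with the fingers away, the pointer lay on the line I projected for 1.26 rad. The final picture still shows it at the red dot.
- **Lever:** its tip measured at (28, -196, 111) mm in the slicer's frame. A clamped lever should put it at (30, -200, 111) mm.
- **Crockery and bottle:** the bowl and bottle moved at most 1 pixel in the two cameras. The dishes I checked only by eye, and they looked unmoved.
- **Arm:** it stood clear of everything at hand-in, with a small leftover joint speed (under 0.05 rad/s).

**What disagreed:**
- **Start angle:** in the first pictures the dial stood at about 0.31 rad, half-way between notches, not in the notch at 0 or 0.63 as stated. It settled at 0.63 after the first light push.
- **Overshoot:** the second push probably went slightly past the red-dot notch before I let go. The dial then rested back in it.
- **Tool tilt:** the tool drifted about 3 to 4 degrees from vertical during the moves, with no effect I could see.

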